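# Clear the joiner's bench into two kit piles

## Task

Clear the bench into two piles, each with its widest thing at the bottom and its narrowest on top: on the blue pad the three fixings (brown cardboard carton, round steel tin, small white box), on the yellow pad the two sharpening things (dark wooden case, green honing bar). Set each thing flat and the same way up as it lies now, centred on what it stands on. Leave the red glue pot and the black roll of tape where they are.

Things in the scene. Friction and masses are not known exactly. Their poses are not given: they have to be found in the camera images.
- blue_pad: fixed thin blue mat, 130 (its x) x 110 (its y) x 6 mm high, lying on the bench; origin at the centre of its underside, z up
- yellow_pad: fixed thin yellow mat, 130 (its x) x 110 (its y) x 6 mm high, lying on the bench; origin at the centre of its underside, z up
- carton_mid (a point): loose brown cardboard carton of screws with a cream tape strip along its length and a white label, rigid and closed, 120 (its x) x 62 (its y) x 40 mm high, 0.35 to 0.7 kg; point at its centre, 20 mm above its underside, z up
- tin_mid (a point): loose round closed steel tin with flat lid, 60 mm diameter (61 mm over the lid's dark band), 36 mm high, about 0.25 kg; point at its centre, 18 mm above its underside, z up
- whitebox_mid (a point): loose small white plastic box with a red band, rigid, 48 (its x) x 40 (its y) x 34 mm high, about 0.1 kg; point at its centre, 17 mm above its underside, z up
- case_mid (a point): loose dark wooden whetstone case with brass catches on its long sides, closed solid, 110 (its x) x 58 (its y; 59 over the catches) x 38 mm high, 0.3 to 0.6 kg; point at its centre, 19 mm above its underside, z up
- greenbar_mid (a point): loose solid green bar of honing compound with a paper band, hard, 70 (its x) x 42 (its y) x 26 mm high, about 0.15 kg; point at its centre, 13 mm above its underside, z up
- gluepot_mid (a point): bystander: upright closed red glue pot with white label and black cap, 58 mm diameter, 82 mm high, loose, not to be disturbed; point at its centre, 41 mm above its underside
- taperoll_mid (a point): bystander: black roll of tape lying flat, a ring of 92 mm outer and 72 mm inner diameter, 25 mm high, loose, not to be disturbed; point at its centre, 12.5 mm above its underside

How it is judged:
By the outcome, as a careful person would: the job done as asked, in the order asked, and still so for the second after the job is handed in, with the robot touching nothing.
It also fails if it takes over 120 s, if anything falls off the work surface, if the arm or the gripper's body presses on something with over 40 N, if the wrist force passes 120 N, or if a joint passes its speed limit or range.

## Robot

A 6-joint arm with a two-finger parallel gripper is mounted at the origin on the work surface. World frame = base frame: x ahead of the robot, y to its left, z up, the work surface at z = 0. Lengths are in m, angles in degrees, forces in N, time in s.
With the tool pointing down it reaches from about 0.25 to 0.725 m from the base axis. Payload 9.7 kg.
Tool frame: the origin (TCP) lies where the fingers leave the gripper's body, on its centre line; the fingertips stand 73 mm ahead of it and the grasp point (between the pads) lies 54 mm ahead of it; y points along the fingers, x is the direction in which the jaws open and shut, and the axes are right-handed (so a half turn about y gives the same grasp; the last joint's range is limited). The gripper opens to 85 mm and grips with 20 to 120 N. Pads are 22 mm wide; open, the fingers measure 114 mm over their backs; the gripper's body (76 mm by 85 mm) begins 54 mm behind the grasp point. The pads swing forward as they close: fully open they stand 13 mm farther back than shut.
Start: joints at [64.687, 4.979, 10.078, 95.1, 0, 90], TCP at [0.235, 0.497, 0.304] pointing down, gripper open.
Joint ranges: [-179.16, 179.16], [-48.56, 103.87], [-65.8, 70.77], [-126.05, 130.52], [-82.76, 87.17], [-180, 180]. Speed limits (degrees/s): [127.2, 127.2, 147.25, 180, 180, 180].

## Interface

Orientations are given as [roll, pitch, yaw] about the fixed x, y, z axes, in that order (R = Rz(yaw) Ry(pitch) Rx(roll)).
In Python, from workcell import sensors, imaging, bot, models gives the robot as it stands.
- The arm moves only by the tool arm_command, never from a script. Its argument "rows" is one flat list of numbers, 7 for each row, row after row: the shift along the tool's x, y, z in cm, then the turn, a rotation vector about the tool's x, y, z in degrees, then the gripper's target within -1 to 1 (fully open at 1, half-way at 0, shut at -1). A call has 1 to 12 rows; each row is the pose to reach, as a shift and turn from the pose commanded when the call began, along the tool's axes at that moment; what a row does not reach only later rows make up. A row lasts 1/12 s, in which the tool goes at most 41.7 mm and 7.16 degrees, less where a joint would pass 70% of its speed; a pose out of reach is approached as far as the arm can. A call with a gripper value outside its range is refused whole. The fingers move at their own pace and stop on an object; "force" is the grip in N (left out, the last holds). Time passes only in rows, so rows that repeat a pose let the fingers close. It gives the time, the measured TCP pose, the force and the opening at its end, in the units of the state.
- sensors.get_obs(): the state, without advancing time (a new reading comes with each control period).
- imaging.camera(name): name is "scene" or "top" or "wrist"; returns a dict with "pixels" (384x512x3 uint8, blue, green, red), "z_map" (384x512 float32, m along the optical axis (not along the pixel's ray), 0 where there is no reading), "camera_matrix" (3x3 intrinsics, pixels), "world_from_camera" (4x4, takes a point from camera to world coordinates). Camera axes: x right, y up, looking along -z (the intrinsics and any distortion apply to the point x, -y, -z); pixel columns grow to the right and rows downward; lengths in m; the calibration is good to about 2 mm. A picture is of the moment at which its call begins.
- bot.job_done(): hands the job in, once; it reports no verdict.
Trained networks look in the newest picture that a camera, given by its name, has taken for a name from the list of things; names that differ only in an ending like _2 or _b are one class to them, and where a whole thing is asked for, a point or a joint stands for the part that bears it (a point fixed in the world has none). Each returns a list of dicts, best first, with "conf" (0 to 1); they miss things now and then, are a little off and sometimes report something else, mostly with a low value. They report only what shows in the picture. A call takes as long as a camera call.
- models.search_frame(thing, camera): "extent" ([centre column, centre row, width, height] in pixels, round what is visible of it).
- models.spot_point(thing, camera): "location" ([column, row] in pixels: a listed point, or the origin of a listed thing).
The state is a dict: "time": time; "q": joint angles; "qd": joint speeds; "joint_efforts": joint torques, N m; "ee_pos": TCP position; "tcp_rot": TCP orientation; "wrist_force": force on the tool from outside, world axes, zero at the start; "torque": the same for the moment, N m; "opening": finger opening in m.
Only numpy, scipy, OpenCV 4.12 (cv2) and the standard library are available. Lean on these libraries where they do the work, as an engineer would, in place of code of your own. Each camera call takes 0.05 s, during which the arm holds its last target.

## Working session

There is one attempt and no reset: what is moved stays moved. The work goes in short steps, Python scripts to look and compute and a tool call to move; the robot and the scene stay as the last step left them, time stands still between calls to the robot, and variables do not carry over. Pictures are saved under pics/ and viewed, and the job is handed in when it is done.

Besides the shell and the picture viewer there is one more tool, called as name(argument=value, ...) on one line, values as JSON. arm_command: Moves the arm, as the interface text tells. Its arguments: {"type":"object","properties":{"rows":{"type":"array","items":{"type":"number"}},"force":{"type":"number"}},"required":["rows"]}

```bash
mkdir -p pics; ls; python3 - <<'E'
from workcell import sensors, imaging, bot, models
import cv2
print(sensors.get_obs())
for n in ["scene","top","wrist"]:
    c=imaging.camera(n); cv2.imwrite(f"pics/{n}0.png",c["pixels"])
    print(n,c["camera_matrix"].round(1).tolist(),c["world_from_camera"].round(3).tolist())
    for t in ["blue_pad","yellow_pad","carton_mid","tin_mid","whitebox_mid","case_mid","greenbar_mid","gluepot_mid","taperoll_mid"]:
        print(t,[(d["location"],round(d["conf"],2)) for d in models.spot_point(t,n)][:2],[([round(v) for v in d["extent"]],round(d["conf"],2)) for d in models.search_frame(t,n)][:2])
E
```

```text
pics
{'time': 0.0, 'q': array([ 6.46863749e+01,  5.00851224e+00,  1.00346095e+01,  9.51031096e+01,
       -9.18489603e-04,  9.00010001e+01]), 'qd': array([ 0.00588152, -0.13935757,  0.0856409 , -0.09718209,  0.10040918,
       -0.00689064]), 'joint_efforts': array([ 3.21927128e-04, -5.20387459e+01,  4.64804971e+01,  1.63634797e-02,
        8.87413398e-05, -1.70074480e-05]), 'ee_pos': array([0.23509944, 0.49704278, 0.30320926]), 'tcp_rot': array([-9.00009198e+01,  7.70122308e-02,  6.46853748e+01]), 'wrist_force': array([0.13509305, 1.28757654, 0.20704087]), 'torque': array([-0.01827085,  0.02129012, -0.03074077]), 'opening': 0.08519463748473832}
scene [[370.2, 0.0, 252.7], [0.0, 370.2, 188.5], [0.0, 0.0, 1.0]] [[-0.304, -0.642, 0.704, 1.058], [0.953, -0.198, 0.23, 0.197], [-0.008, 0.741, 0.672, 0.601], [0.0, 0.0, 0.0, 1.0]]
blue_pad [([222.5, 184.2], 0.86)] [([221, 186, 58, 42], 0.97)]
yellow_pad [([405.2, 295.7], 0.56)] [([408, 297, 65, 68], 0.7)]
carton_mid [([316.8, 263.1], 0.74)] [([312, 261, 57, 68], 0.72)]
tin_mid [([161.5, 164.4], 0.91)] [([161, 167, 27, 20], 0.67)]
whitebox_mi
[... 910 characters left out ...]
.0, 240.4], 0.8)] [([220, 240, 32, 53], 0.76), ([368, 220, 28, 29], 0.7)]
greenbar_mid [([250.4, 161.8], 0.82)] [([252, 163, 28, 34], 0.96)]
gluepot_mid [([383.5, 140.4], 0.65)] [([383, 139, 37, 34], 0.88)]
taperoll_mid [([145.6, 251.1], 0.56)] []
wrist [[287.5, 0.0, 258.9], [0.0, 287.5, 194.2], [0.0, 0.0, 1.0]] [[0.427, -0.864, -0.267, 0.165], [0.904, 0.408, 0.126, 0.529], [0.0, -0.295, 0.956, 0.374], [0.0, 0.0, 0.0, 1.0]]
blue_pad [] []
yellow_pad [] []
carton_mid [] []
tin_mid [] []
whitebox_mid [] []
case_mid [([78.3, 381.0], 0.89)] [([93, 372, 39, 24], 0.83)]
greenbar_mid [] []
gluepot_mid [] [([181, 331, 40, 29], 0.44)]
taperoll_mid [([167.6, 341.7], 0.95)] [([179, 330, 40, 34], 0.85)]
```

View pictures.

```bash
python3 -c "
import cv2
for n in ['scene','top']:
    cv2.imwrite(f'pics/{n}0b.png',cv2.resize(cv2.imread(f'pics/{n}0.png'),(800,600),interpolation=cv2.INTER_CUBIC))"
```

```text
(no output)
```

View pics/scene0b.png

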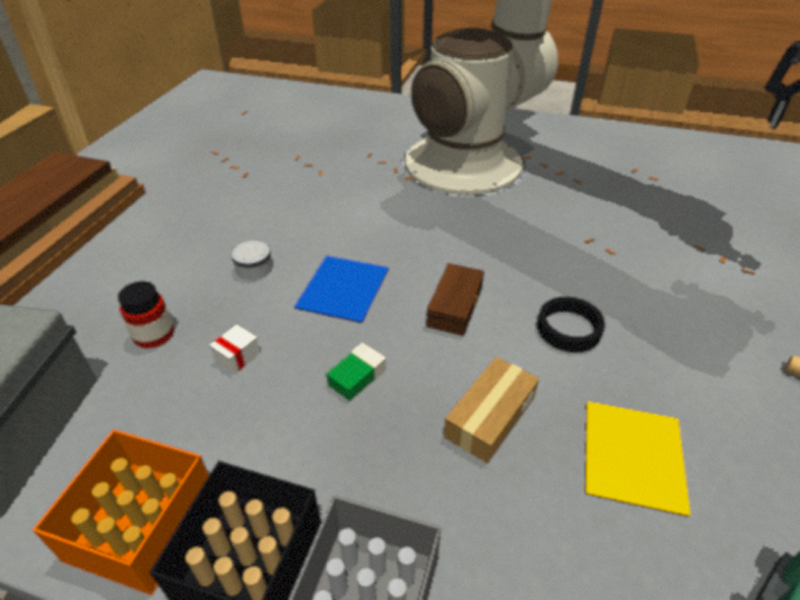

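View pics/top0b.png

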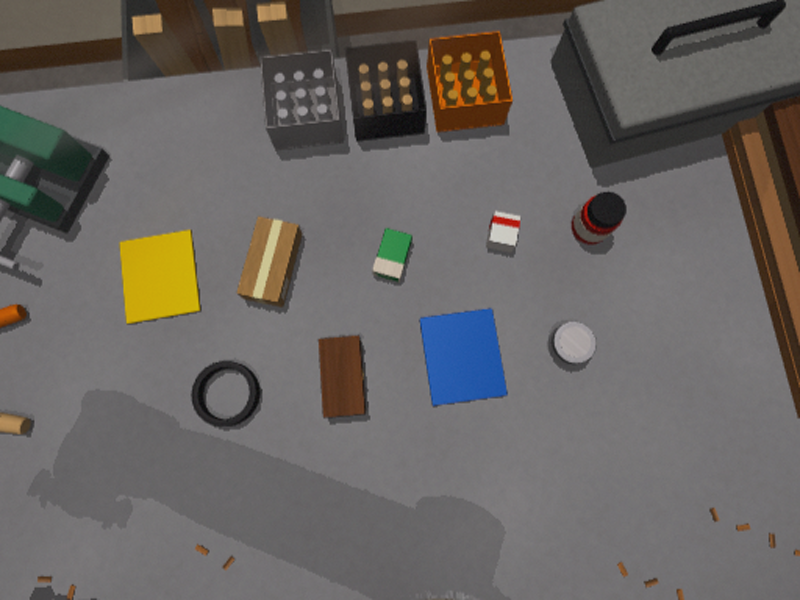

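The scene view (800×600) shows the five things spread out: carton at (490,408), tin (251,258), white box (235,348), case (456,298), green bar (356,370). The pads are at (342,288) and (636,457). The top view agrees: carton (269,261), green bar (393,254), white box (505,231), tin (574,342), case (342,376). Next I measure the top faces using depth.

```bash
cat > h.py <<'E'
from workcell import sensors, imaging, bot, models
import cv2, numpy as np
def cloud(c):
    z=c["z_map"].astype(float);K=c["camera_matrix"];h,w=z.shape
    u,v=np.meshgrid(np.arange(w),np.arange(h))
    P=np.stack([(u-K[0,2])/K[0,0]*z,-(v-K[1,2])/K[1,1]*z,-z,np.ones_like(z)],-1)
    W=P@c["world_from_camera"].T
    return W[...,:3],z>0
E
python3 - <<'E'
from h import *
obj={"blue":(.36,-.05,.006),"x":0}
seeds={"top":{"carton":(172,167,.04),"tin":(367,219,.036),"white":(323,147,.034),"case":(219,240,.038),"green":(252,163,.026),"glue":(383,138,.082),"tape":(145,252,.025),"blue":(296,228,.006),"yellow":(102,177,.006)},
"scene":{"carton":(314,259,.04),"tin":(161,163,.036),"white":(150,222,.034),"case":(292,189,.038),"green":(228,235,.026),"glue":(91,190,.082),"tape":(365,207,.025),"blue":(220,184,.006),"yellow":(406,291,.006)}}
for n in seeds:
    c=imaging.camera(n);W,ok=cloud(c);px=c["pixels"].astype(int)
    # bench plane bias
    for k,(u,v,h) in seeds[n].items():
        yy,xx=np.mgrid[:384,:512]
        near=np.hypot(xx-u,yy-v)<60
        if h<.01:
            b,g,r=px[...,0],px[...,1],px[...,2]
            m=near&ok&((b>r+70)if k=="blue" else ((r>b+100)&(g>b+80)))&(W[...,2]<.012)
        else:
            m=near&ok&(np.abs(W[...,2]-h)<.006 if k!='x' else 0)
            if k not in("tape",):
                lab=cv2.connectedComponents(m.astype(np.uint8),connectivity=4)[1]
                m=(lab==lab[v,u])&m if lab[v,u] else m
        p=W[m]
        rect=cv2.minAreaRect((p[:,:2]*1000).astype(np.float32))
        print(n,k,len(p),"z",np.median(p[:,2]).round(4),"mean",p[:,:2].mean(0).round(4),"rect",np.round(rect[0],1),np.round(rect[1],1),round(rect[2],1))
E
```

```text
top carton 1430 z 0.0414 mean [0.6077 0.1735] rect [609.5 174. ] [ 63.6 121.4] 70.6
top tin 603 z 0.0374 mean [ 0.4338 -0.2474] rect [ 433.9 -247.8] [60.6 58.2] 83.6
top white 356 z 0.0352 mean [ 0.6134 -0.1774] rect [ 614.4 -177.9] [40.1 48.8] 71.1
top case 1348 z 0.0395 mean [0.4268 0.0854] rect [427.7  85.5] [ 58.  109.8] 87.9
top green 538 z 0.0273 mean [ 0.5987 -0.0074] rect [599.8  -7.8] [42.3 70.3] 66.8
top glue 403 z 0.083 mean [ 0.6101 -0.3148] rect [ 610.8 -315.7] [49.4 47.7] 86.6
top tape 585 z 0.0264 mean [0.4238 0.2525] rect [425.3 252.4] [90.2 89.4] 82.9
top blue 2675 z 0.0073 mean [ 0.4366 -0.091 ] rect [438.1 -91.4] [130.1 109.3] 0.7
top yellow 2441 z 0.0075 mean [0.6122 0.3446] rect [613.4 344.7] [129.1 110.1] 3.5
scene carton 1791 z 0.0406 mean [0.6157 0.1729] rect [610.5 173.3] [ 62.9 122.1] 71.1
scene tin 334 z 0.0367 mean [ 0.4391 -0.2465] rect [ 436.7 -247.9] [60.7 59.4] 27.7
scene white 379 z 0.0344 mean [ 0.6182 -0.1773] rect [ 616.3 -179.2] [41.6 48.5] 71.7
scene case 874 z 0.0384 mean [0.4344 0.0857] rect [428.9  85.2] [ 58.5 113.2] 87.8
scene green 612 z 0.0265 mean [ 0.6037 -0.0074] rect [601.8  -8.2] [42.9 70.8] 67.7
scene glue 340 z 0.0824 mean [ 0.6152 -0.3141] rect [ 612.6 -315.8] [49.1 49.9] 14.8
scene tape 524 z 0.025 mean [0.4363 0.2515] rect [488.4 253.6] [217.8  90.5] 1.0
scene blue 1611 z 0.0066 mean [ 0.443  -0.0903] rect [435.2 -91.7] [138.5 110.1] 0.2
scene yellow 3786 z 0.0066 mean [0.6201 0.3454] rect [612.2 345.2] [136.6 112.1] 3.4
```

```bash
cat > go.py <<'E'
import sys; from h import *
def plan(x,y,z,yaw):
    o=sensors.get_obs();p=o["ee_pos"];ps=o["tcp_rot"][2];a=np.radians(ps);d=np.array([x,y,z])-p
    c,s=np.cos(a),np.sin(a)
    print("from",p.round(4),o["tcp_rot"].round(2),"q",o["q"].round(1),"t",round(o["time"],2),"open",round(o["opening"],4),"F",o["wrist_force"].round(1))
    print("tool shift cm",(np.array([d[0]*c+d[1]*s,-d[2],-d[0]*s+d[1]*c])*100).round(2),"turn y",round(-((yaw-ps+180)%360-180),2))
plan(*map(float,sys.argv[1:5]))
E
python3 go.py .610 .1737 .2 71
```

```text
from [0.2352 0.4972 0.3039] [-90.     0.    64.69] q [64.7  5.  10.1 95.1  0.  90. ] t 2.95 open 0.0856 F [0.4 1.1 0.2]
tool shift cm [-13.22  10.39 -47.72] turn y -6.31
```

arm_command(rows=[-2.2,0.6,-8,0,-1,0,1,-6,3,-22,0,-3,0,1,-10,7,-36,0,-5,0,1,-13.22,10.39,-47.72,0,-6.31,0,1,-13.22,10.39,-47.72,0,-6.31,0,1,-13.22,10.39,-47.72,0,-6.31,0,1,-13.22,10.39,-47.72,0,-6.31,0,1,-13.22,10.39,-47.72,0,-6.31,0,1,-13.22,10.39,-47.72,0,-6.31,0,1,-13.22,10.39,-47.72,0,-6.31,0,1,-13.22,10.39,-47.72,0,-6.31,0,1,-13.22,10.39,-47.72,0,-6.31,0,1], force=60)

```text
time: 3.95
ee_pos: [0.6065, 0.1761, 0.2011]
tcp_rot: [-90.0, -0.0, 71.0]
wrist_force: [0.5, 0.8, -0.1]
opening: 0.0857
```

```bash
python3 go.py .610 .1737 .2 71; python3 -c "
from h import *
c=imaging.camera('wrist');cv2.imwrite('pics/w1.png',c['pixels'])"
```

```text
from [0.6065 0.1761 0.2011] [-9.001e+01 -1.000e-02  7.099e+01] q [16.2 15.4 10.6 85.2  0.  35.2] t 3.95 open 0.0857 F [ 0.5  0.8 -0.1]
tool shift cm [-0.11  0.11 -0.41] turn y -0.01
```

View pics/w1.png

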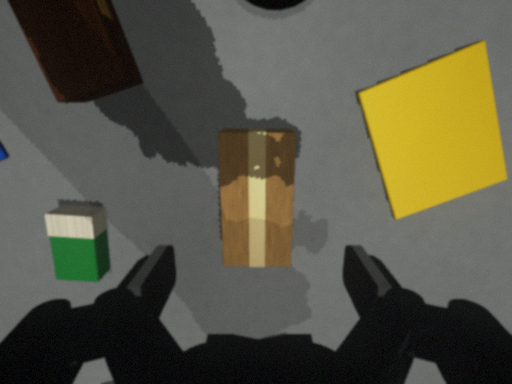

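The wrist view shows the carton at (257,198), squared to the jaws. I settle and descend partway.

arm_command(rows=[0,0,0,0,0,0,1,0,2,0,0,0,0,1,0,5,0,0,0,0,1,0,8,0,0,0,0,1,0,8,0,0,0,0,1,0,8,0,0,0,0,1,0,8,0,0,0,0,1])

```text
time: 4.58
ee_pos: [0.6055, 0.1784, 0.1236]
tcp_rot: [-90.1, -0.1, 71.0]
wrist_force: [-0.2, 0.4, 1.0]
opening: 0.0853
```

```bash
python3 go.py .610 .1737 .07 71
```

```text
from [0.6055 0.1784 0.1236] [-9.008e+01 -7.000e-02  7.103e+01] q [16.4 16.2  3.  76.7  0.  35.4] t 4.58 open 0.0853 F [-0.2  0.4  1. ]
tool shift cm [-0.3   5.36 -0.58] turn y 0.03
```

arm_command(rows=[-0.3,1,-0.58,0,0,0,1,-0.3,3,-0.58,0,0,0,1,-0.3,4.5,-0.58,0,0,0,1,-0.3,5.36,-0.58,0,0,0,1,-0.3,5.36,-0.58,0,0,0,1,-0.3,5.36,-0.58,0,0,0,1,-0.3,5.36,-0.58,0,0,0,1])

```text
time: 5.17
ee_pos: [0.6104, 0.1732, 0.0693]
tcp_rot: [-90.1, -0.1, 71.0]
wrist_force: [-0.3, 0.2, 0.0]
opening: 0.0853
```

```bash
python3 go.py .610 .1737 .07 71
```

```text
from [0.6104 0.1732 0.0693] [-9.009e+01 -6.000e-02  7.100e+01] q [15.8 18.2 -0.6 71.1 -0.  34.8] t 5.17 open 0.0853 F [-0.3  0.2  0. ]
tool shift cm [ 0.03 -0.07  0.06] turn y -0.0
```

Close on the carton.

arm_command(rows=[0,0,0,0,0,0,0,0,0,0,0,0,0,-1,0,0,0,0,0,0,-1,0,0,0,0,0,0,-1,0,0,0,0,0,0,-1,0,0,0,0,0,0,-1,0,-0.5,0,0,0,0,-1,0,-1.5,0,0,0,0,-1,0,-3,0,0,0,0,-1,0,-5,0,0,0,0,-1,0,-6,0,0,0,0,-1,0,-6,0,0,0,0,-1], force=60)

```text
time: 6.17
ee_pos: [0.6108, 0.1734, 0.1309]
tcp_rot: [-90.2, -0.1, 71.0]
wrist_force: [-0.4, 0.4, -4.6]
opening: 0.0614
```

```bash
python3 go.py .4388 -.0915 .13 90.5;python3 -c "
from h import *
c=imaging.camera('wrist');cv2.imwrite('pics/w2.png',c['pixels'])"
```

```text
from [0.6108 0.1734 0.1309] [-90.19  -0.14  71.  ] q [15.8 16.4  4.1 77.5  0.  34.8] t 6.17 open 0.0614 F [-0.4  0.4 -4.6]
tool shift cm [-30.65   0.09   7.64] turn y -19.5
```

View pics/w2.png

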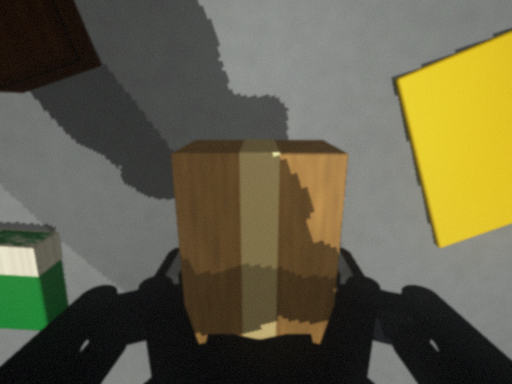

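arm_command(rows=[-1,-0.5,0.2,0,-1,0,-1,-3,-1.2,0.7,0,-2.5,0,-1,-6,-2,1.5,0,-4.5,0,-1,-9.5,-2,2.4,0,-7,0,-1,-13,-2,3.2,0,-9.5,0,-1,-16.5,-2,4.1,0,-12,0,-1,-20,-2,5,0,-14,0,-1,-23.5,-2,5.9,0,-16,0,-1,-26.5,-2,6.6,0,-18,0,-1,-29,-2,7.2,0,-19,0,-1,-30.3,-2,7.6,0,-19.5,0,-1,-30.65,-1,7.64,0,-19.5,0,-1])

```text
time: 7.22
ee_pos: [0.4368, -0.0935, 0.1382]
tcp_rot: [-90.1, 0.0, 90.4]
wrist_force: [1.6, 0.3, -5.2]
opening: 0.0615
```

arm_command(rows=[0,0,0,0,0,0,-1,0,0,0,0,0,0,-1,0,0,0,0,0,0,-1])

```text
time: 7.47
ee_pos: [0.4379, -0.0912, 0.1373]
tcp_rot: [-90.0, -0.0, 90.5]
wrist_force: [0.0, -0.3, -4.8]
opening: 0.0611
```

```bash
python3 go.py .4388 -.0915 .0765 90.5;python3 - <<'E'
from h import *
c=imaging.camera('top');cv2.imwrite('pics/t2.png',cv2.resize(c['pixels'],(768,576)))
E
```

```text
from [ 0.4379 -0.0912  0.1373] [-8.995e+01 -3.000e-02  9.053e+01] q [-11.8  -9.1 -22.   77.1   0.  -12.3] t 7.47 open 0.0611 F [ 0.  -0.3 -4.8]
tool shift cm [-0.03  6.08 -0.09] turn y 0.03
```

View pics/t2.png

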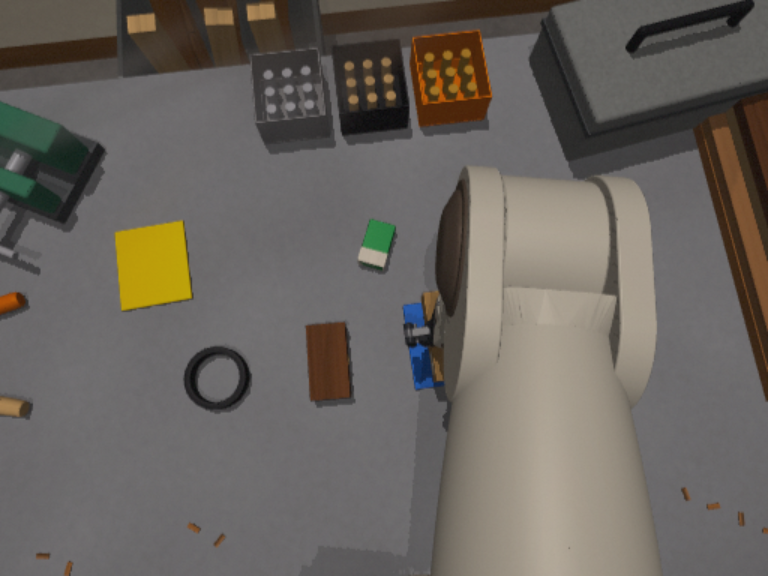

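The top view shows the carton held over the blue pad at about (430,345), mostly hidden by the arm. I lower it now.

arm_command(rows=[-0.03,1,-0.09,0,0,0,-1,-0.03,2.5,-0.09,0,0,0,-1,-0.03,4,-0.09,0,0,0,-1,-0.03,5,-0.09,0,0,0,-1,-0.03,5.6,-0.09,0,0,0,-1,-0.03,5.95,-0.09,0,0,0,-1,-0.03,6.1,-0.09,0,0,0,-1,-0.03,6.15,-0.09,0,0,0,-1,-0.03,6.15,-0.09,0,0,0,-1,-0.03,6.15,-0.09,0,0,0,-1])

```text
time: 8.35
ee_pos: [0.439, -0.0922, 0.077]
tcp_rot: [-90.1, 0.0, 90.5]
wrist_force: [-0.9, 0.4, -5.2]
opening: 0.0611
```

arm_command(rows=[0,0.1,0,0,0,0,-1,0,0.17,0,0,0,0,-1,0,0.2,0,0,0,0,-1,0,0.2,0,0,0,0,-1])

```text
time: 8.68
ee_pos: [0.4388, -0.0922, 0.075]
tcp_rot: [-90.0, 0.0, 90.5]
wrist_force: [-1.9, 0.5, 4.1]
opening: 0.0614
```

arm_command(rows=[0,0,0,0,0,0,-0.2,0,0,0,0,0,0,0.6,0,0,0,0,0,0,1,0,0,0,0,0,0,1,0,0,0,0,0,0,1,0,-1,0,0,0,0,1,0,-3,0,0,0,0,1,0,-6,0,0,0,0,1,0,-9,0,0,0,0,1,0,-12,0,0,0,0,1,0,-13,0,0,0,0,1,0,-13,0,0,0,0,1])

```text
time: 9.68
ee_pos: [0.4397, -0.0924, 0.2078]
tcp_rot: [-90.3, 0.1, 90.5]
wrist_force: [0.4, -0.6, 0.0]
opening: 0.0853
```

```bash
python3 go.py .4353 -.2478 .13 90.5
```

```text
from [ 0.4397 -0.0924  0.2078] [-9.029e+01  6.000e-02  9.050e+01] q [-11.9  -9.9 -14.9  84.7  -0.  -12.4] t 9.68 open 0.0853 F [ 0.4 -0.6  0. ]
tool shift cm [-15.54   7.78   0.57] turn y -0.0
```

arm_command(rows=[-2,0,0,0,0,0,1,-6,0,0.2,0,0,0,1,-10,1,0.4,0,0,0,1,-13.5,3,0.5,0,0,0,1,-15.54,5,0.57,0,0,0,1,-15.54,6.5,0.57,0,0,0,1,-15.54,7.5,0.57,0,0,0,1,-15.54,7.8,0.57,0,0,0,1,-15.54,7.8,0.57,0,0,0,1,-15.54,7.8,0.57,0,0,0,1])

```text
time: 10.52
ee_pos: [0.4345, -0.247, 0.1269]
tcp_rot: [-90.0, 0.0, 90.6]
wrist_force: [0.1, -0.5, 0.8]
opening: 0.0856
```

```bash
python3 - <<'E'
from h import *
for n,(u,v) in {"scene":(220,180),"top":(296,226)}.items():
    c=imaging.camera(n);W,ok=cloud(c);cv2.imwrite(f'pics/{n}3.png',c['pixels'])
    m=ok&(np.abs(W[...,2]-.0465)<.005)&(abs(W[...,0]-.437)<.1)&(abs(W[...,1]+.0915)<.08)
    p=W[m];print(n,len(p),cv2.minAreaRect((p[:,:2]*1000).astype(np.float32)))
E
python3 go.py .4353 -.2478 .07 90.5
```

```text
scene 917 ((439.33123779296875, -91.5281753540039), (123.59244537353516, 63.67200469970703), 0.42207223176956177)
top 1570 ((438.4352111816406, -91.04763793945312), (120.11866760253906, 62.40637969970703), 0.5531125068664551)
from [ 0.4348 -0.2472  0.1275] [-9.008e+01  5.000e-02  9.056e+01] q [-29.6  -1.6 -16.2  75.3   0.  -30.2] t 10.62 open 0.0848 F [ 0.4 -0.3  0.4]
tool shift cm [-0.06  5.75 -0.05] turn y 0.06
```

View pics/scene3.png

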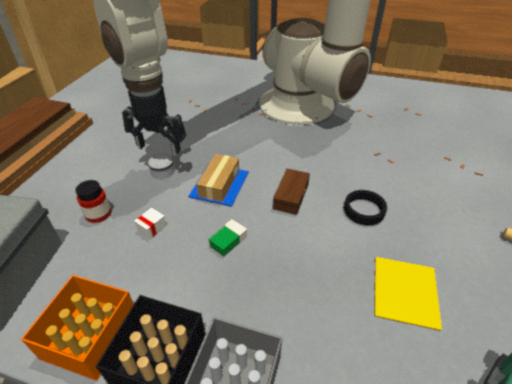

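The carton sits at (218,178) in the scene view, centred on the blue pad to within 1 mm. The gripper is over the tin at (160,152).

arm_command(rows=[-0.06,1,-0.05,0,0,0,1,-0.06,3,-0.05,0,0,0,1,-0.06,4.8,-0.05,0,0,0,1,-0.06,5.7,-0.05,0,0,0,1,-0.06,5.75,-0.05,0,0,0,1,-0.06,5.75,-0.05,0,0,0,1,-0.06,5.75,-0.05,0,0,0,-1,-0.06,5.75,-0.05,0,0,0,-1,-0.06,5.75,-0.05,0,0,0,-1,-0.06,5.75,-0.05,0,0,0,-1,-0.06,5.75,-0.05,0,0,0,-1], force=50)

```text
time: 11.53
ee_pos: [0.4354, -0.2486, 0.0703]
tcp_rot: [-90.1, 0.1, 90.5]
wrist_force: [0.2, -0.3, 5.2]
opening: 0.0588
```

arm_command(rows=[0,-0.5,0,0,0,0,-1,0,-2,0,0,0,0,-1,0,-4,0,0,0,0,-1,0,-6.5,0,0,0,0,-1,0,-9,0,0,0,0,-1,0,-11,0,0,0,0,-1,0,-12,0,0,0,0,-1,0,-12,0,0,0,0,-1])

```text
time: 12.2
ee_pos: [0.4354, -0.2486, 0.1913]
tcp_rot: [-90.2, 0.1, 90.5]
wrist_force: [-0.0, -0.9, -1.9]
opening: 0.0592
```

```bash
python3 go.py .4388 -.0913 .135 90.5
```

```text
from [ 0.4354 -0.2486  0.1913] [-90.18   0.11  90.49] q [-29.7  -2.6 -10.1  82.3  -0.  -30.2] t 12.2 open 0.0592 F [-0.  -0.9 -1.9]
tool shift cm [15.73  5.63 -0.47] turn y -0.01
```

arm_command(rows=[1,0,0,0,0,0,-1,3.5,0,-0.1,0,0,0,-1,7,0,-0.2,0,0,0,-1,10.5,0,-0.3,0,0,0,-1,13.5,0.5,-0.4,0,0,0,-1,15.2,2,-0.47,0,0,0,-1,15.7,4,-0.47,0,0,0,-1,15.73,5.5,-0.47,0,0,0,-1,15.73,6.2,-0.47,0,0,0,-1,15.73,6.5,-0.47,0,0,0,-1,15.73,6.5,-0.47,0,0,0,-1,15.73,6.5,-0.47,0,0,0,-1])

```text
time: 13.2
ee_pos: [0.4381, -0.091, 0.1241]
tcp_rot: [-90.0, -0.0, 90.5]
wrist_force: [0.0, 0.4, -2.4]
opening: 0.0591
```

```bash
python3 go.py .4388 -.0913 .1165 90.5;python3 - <<'E'
from h import *
c=imaging.camera('wrist');cv2.imwrite('pics/w4.png',c['pixels'])
E
```

```text
from [ 0.4381 -0.091   0.1241] [-90.    -0.    90.47] q [-11.7  -8.8 -23.2  75.6   0.  -12.2] t 13.2 open 0.0591 F [ 0.   0.4 -2.4]
tool shift cm [-0.03  0.76 -0.07] turn y -0.03
```

View pics/w4.png

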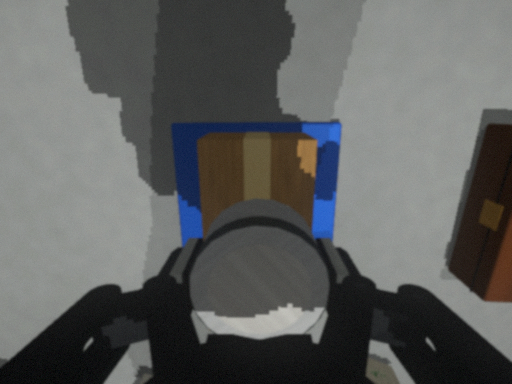

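The wrist view shows the tin level in the jaws at (260,285), in line with the carton's tape strip at (257,170). I lower it.

arm_command(rows=[-0.03,0.3,-0.07,0,0,0,-1,-0.03,0.55,-0.07,0,0,0,-1,-0.03,0.7,-0.07,0,0,0,-1,-0.03,0.76,-0.07,0,0,0,-1,-0.03,0.76,-0.07,0,0,0,-1,-0.03,0.76,-0.07,0,0,0,-1])

```text
time: 13.75
ee_pos: [0.4388, -0.0912, 0.1163]
tcp_rot: [-90.0, 0.0, 90.5]
wrist_force: [0.2, 0.4, -1.8]
opening: 0.0589
```

arm_command(rows=[0,0.05,0,0,0,0,-1,0,0.1,0,0,0,0,-1,0,0.1,0,0,0,0,-1,0,0.1,0,0,0,0,-1])

```text
time: 14.08
ee_pos: [0.4388, -0.0912, 0.1163]
tcp_rot: [-90.0, 0.0, 90.5]
wrist_force: [-4.8, 1.0, 8.0]
opening: 0.0588
```

arm_command(rows=[0,-0.05,0,0,0,0,-1,0,-0.05,0,0,0,0,0,0,-0.05,0,0,0,0,1,0,-0.05,0,0,0,0,1,0,-0.05,0,0,0,0,1,0,-1,0,0,0,0,1,0,-3,0,0,0,0,1,0,-6,0,0,0,0,1,0,-9,0,0,0,0,1,0,-11,0,0,0,0,1,0,-12,0,0,0,0,1,0,-12,0,0,0,0,1])

```text
time: 15.08
ee_pos: [0.4396, -0.0913, 0.2377]
tcp_rot: [-90.2, 0.0, 90.5]
wrist_force: [0.1, 0.4, 0.2]
opening: 0.0852
```

```bash
python3 go.py .6153 -.1785 .15 71.4
```

```text
from [ 0.4396 -0.0913  0.2377] [-9.021e+01  4.000e-02  9.050e+01] q [-11.7  -9.9 -11.6  88.1   0.  -12.2] t 15.08 open 0.0852 F [0.1 0.4 0.2]
tool shift cm [ -8.87   8.77 -17.5 ] turn y 19.1
```

arm_command(rows=[-1,0,-2,0,2,0,1,-2.5,0,-5,0,6,0,1,-4,1,-8,0,10,0,1,-5.5,2.5,-11,0,14,0,1,-7,4.5,-14,0,17,0,1,-8.2,6.5,-16.2,0,19,0,1,-8.87,8,-17.3,0,19.1,0,1,-8.87,8.8,-17.5,0,19.1,0,1,-8.87,8.8,-17.5,0,19.1,0,1,-8.87,8.8,-17.5,0,19.1,0,1])

```text
time: 15.92
ee_pos: [0.6136, -0.1778, 0.1464]
tcp_rot: [-89.9, 0.0, 71.4]
wrist_force: [-0.5, 0.8, 0.0]
opening: 0.0853
```

```bash
python3 - <<'E'
from h import *
for n in ["scene","top"]:
    c=imaging.camera(n);W,ok=cloud(c);cv2.imwrite(f'pics/{n}5.png',c['pixels'])
    for nm,h,x,y,r in [("tin",.083,.4388,-.0913,.045),("carton",.047,.4388,-.0913,.09),("white",.0345,.615,-.178,.04)]:
        m=ok&(np.abs(W[...,2]-h)<.005)&(abs(W[...,0]-x)<r)&(abs(W[...,1]-y)<r)
        p=W[m]
        if len(p)>20: print(n,nm,len(p),p[:,2].mean().round(4),cv2.minAreaRect((p[:,:2]*1000).astype(np.float32)))
c=imaging.camera('wrist');cv2.imwrite('pics/w5.png',c['pixels'])
E
python3 go.py .6153 -.1785 .074 71.4
```

```text
scene tin 371 0.0826 ((439.71234130859375, -91.0279312133789), (60.800621032714844, 58.25333023071289), 51.32219314575195)
scene carton 463 0.0465 ((439.9927673339844, -92.10041809082031), (122.0142822265625, 63.50418472290039), 0.19575297832489014)
scene white 365 0.0344 ((616.453125, -178.2157440185547), (42.65741729736328, 48.713096618652344), 70.4328384399414)
top tin 666 0.0835 ((438.12872314453125, -89.73306274414062), (59.333824157714844, 60.3111686706543), 18.68437385559082)
top carton 894 0.0474 ((438.4832458496094, -90.8621826171875), (120.24087524414062, 62.32550811767578), 0.39085161685943604)
top white 351 0.0352 ((614.3473510742188, -177.8744354248047), (40.06729507446289, 48.39263916015625), 70.47689819335938)
from [ 0.6143 -0.178   0.1489] [-9.011e+01 -1.000e-02  7.142e+01] q [-16.2  16.9   6.7  79.7   0.    2.4] t 16.07 open 0.0852 F [-0.5  0.5 -0.6]
tool shift cm [-0.02  7.49 -0.11] turn y 0.02
```

View pics/w5.png

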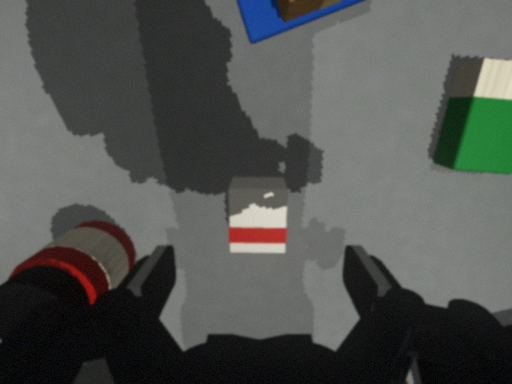

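View pics/scene5.png

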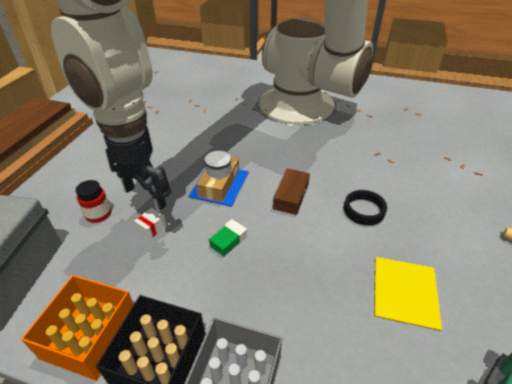

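The tin sits centred on the carton at (218,165), within 1 mm. The wrist view shows the white box at (258,215) between the open jaws, with the glue pot well clear at (85,265).

arm_command(rows=[-0.02,1,-0.1,0,0,0,1,-0.02,3,-0.1,0,0,0,1,-0.02,5.5,-0.1,0,0,0,1,-0.02,7,-0.1,0,0,0,1,-0.02,7.5,-0.1,0,0,0,1,-0.02,7.5,-0.1,0,0,0,1,-0.02,7.5,-0.1,0,0,0,-1,-0.02,7.5,-0.1,0,0,0,-1,-0.02,7.5,-0.1,0,0,0,-1,-0.02,7.5,-0.1,0,0,0,-1,-0.02,7.5,-0.1,0,0,0,-1,-0.02,7.5,-0.1,0,0,0,-1], force=35)

```text
time: 17.07
ee_pos: [0.616, -0.179, 0.0736]
tcp_rot: [-90.1, -0.0, 71.4]
wrist_force: [-1.2, -0.9, 6.6]
opening: 0.0396
```

arm_command(rows=[0,-0.3,0,0,0,0,-1,0,-2,0,0,0,0,-1,0,-4,0,0,0,0,-1,0,-6.5,0,0,0,0,-1,0,-9,0,0,0,0,-1,0,-11.5,0,0,0,0,-1,0,-13,0,0,0,0,-1,0,-13,0,0,0,0,-1])

```text
time: 17.73
ee_pos: [0.6164, -0.1791, 0.2063]
tcp_rot: [-90.3, -0.0, 71.4]
wrist_force: [0.3, -0.2, -1.5]
opening: 0.0399
```

```bash
python3 go.py .4389 -.0906 .18 90.5
```

```text
from [ 0.6164 -0.1791  0.2063] [-9.031e+01 -1.000e-02  7.140e+01] q [-16.2  16.6  12.6  85.8  -0.    2.4] t 17.73 open 0.0399 F [ 0.3 -0.2 -1.5]
tool shift cm [ 2.73  2.63 19.65] turn y -19.1
```

arm_command(rows=[0.2,0,1.5,0,-2,0,-1,0.7,0,4.5,0,-5,0,-1,1.1,0,8,0,-8,0,-1,1.6,0,11.5,0,-11,0,-1,2.1,0,15,0,-14,0,-1,2.5,0.5,18,0,-17,0,-1,2.7,1.5,19.4,0,-19,0,-1,2.73,2.63,19.65,0,-19.1,0,-1,2.73,3.5,19.65,0,-19.1,0,-1,2.73,4.1,19.65,0,-19.1,0,-1,2.73,4.1,19.65,0,-19.1,0,-1,2.73,4.1,19.65,0,-19.1,0,-1])

```text
time: 18.73
ee_pos: [0.4381, -0.0904, 0.1607]
tcp_rot: [-89.9, -0.0, 90.5]
wrist_force: [-0.2, -0.2, -1.2]
opening: 0.0397
```

```bash
python3 go.py .4392 -.0906 .1556 90.5;python3 - <<'E'
from h import *
c=imaging.camera('wrist');cv2.imwrite('pics/w6.png',c['pixels'])
E
```

```text
from [ 0.4381 -0.0904  0.1607] [-8.993e+01 -1.000e-02  9.047e+01] q [-11.7  -9.5 -19.8  79.8  -0.  -12.1] t 18.73 open 0.0397 F [-0.2 -0.2 -1.2]
tool shift cm [-0.02  0.51 -0.11] turn y -0.03
```

View pics/w6.png

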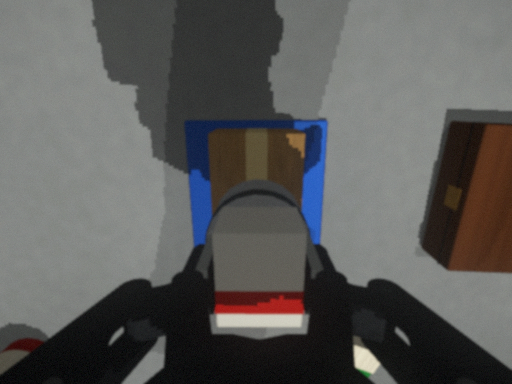

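The wrist view shows the white box at (259,265), above and in line with the tin (258,215). I lower it.

arm_command(rows=[-0.02,0.2,-0.1,0,0,0,-1,-0.02,0.35,-0.1,0,0,0,-1,-0.02,0.46,-0.1,0,0,0,-1,-0.02,0.52,-0.1,0,0,0,-1,-0.02,0.54,-0.1,0,0,0,-1,-0.02,0.54,-0.1,0,0,0,-1])

```text
time: 19.28
ee_pos: [0.4389, -0.0905, 0.1559]
tcp_rot: [-90.0, -0.0, 90.5]
wrist_force: [-0.1, -0.0, -0.8]
opening: 0.0392
```

arm_command(rows=[0,0.04,0,0,0,0,-1,0,0.06,0,0,0,0,-1,0,0.06,0,0,0,0,-1,0,0.06,0,0,0,0,-1])

```text
time: 19.62
ee_pos: [0.4389, -0.0905, 0.1555]
tcp_rot: [-90.0, 0.0, 90.5]
wrist_force: [-1.6, 0.1, 2.6]
opening: 0.0397
```

arm_command(rows=[0,0,0,0,0,0,-0.6,0,0,0,0,0,0,0,0,0,0,0,0,0,1,0,0,0,0,0,0,1,0,0,0,0,0,0,1,0,-1,0,0,0,0,1,0,-3,0,0,0,0,1,0,-5,0,0,0,0,1,0,-7,0,0,0,0,1,0,-8,0,0,0,0,1,0,-8,0,0,0,0,1])

```text
time: 20.53
ee_pos: [0.4397, -0.0906, 0.2379]
tcp_rot: [-90.2, 0.0, 90.5]
wrist_force: [0.5, 0.6, -0.4]
opening: 0.0854
```

```bash
python3 go.py .4283 .0853 .13 87.9
```

```text
from [ 0.4397 -0.0906  0.2379] [-9.022e+01  5.000e-02  9.050e+01] q [-11.6  -9.9 -11.6  88.1  -0.  -12.1] t 20.53 open 0.0854 F [ 0.5  0.6 -0.4]
tool shift cm [17.6  10.79  0.99] turn y 2.6
```

arm_command(rows=[2,0,0.2,0,1,0,1,5,0,0.4,0,2,0,1,9,0,0.6,0,2.6,0,1,13,1.5,0.8,0,2.6,0,1,16,4,0.99,0,2.6,0,1,17.6,7,0.99,0,2.6,0,1,17.6,9.5,0.99,0,2.6,0,1,17.6,10.8,0.99,0,2.6,0,1,17.6,10.8,0.99,0,2.6,0,1,17.6,10.8,0.99,0,2.6,0,1])

```text
time: 21.37
ee_pos: [0.4268, 0.0854, 0.1264]
tcp_rot: [-89.9, 0.0, 87.9]
wrist_force: [-0.2, -0.2, 1.0]
opening: 0.0853
```

```bash
python3 - <<'E'
from h import *
for n in ["scene","top"]:
    c=imaging.camera(n);W,ok=cloud(c);cv2.imwrite(f'pics/{n}7.png',c['pixels'])
    for nm,h,x,y,r in [("white",.117,.4388,-.0913,.045),("tin",.083,.4388,-.0913,.045),("carton",.047,.4388,-.0913,.09)]:
        m=ok&(np.abs(W[...,2]-h)<.005)&(abs(W[...,0]-x)<r)&(abs(W[...,1]-y)<r)
        p=W[m]
        if len(p)>20: print(n,nm,len(p),p[:,2].mean().round(4),cv2.minAreaRect((p[:,:2]*1000).astype(np.float32)))
E
python3 go.py .4283 .0853 .070 87.9
```

```text
scene white 262 0.1163 ((439.0678405761719, -89.36607360839844), (40.66349411010742, 50.2645263671875), 89.27681732177734)
scene tin 145 0.083 ((448.9429931640625, -84.09622192382812), (39.70835494995117, 59.986167907714844), 31.98534393310547)
scene carton 459 0.0466 ((440.3221130371094, -91.498291015625), (121.52368927001953, 63.149078369140625), 0.17581136524677277)
top white 491 0.1174 ((437.83636474609375, -89.2803955078125), (47.98476028442383, 40.545677185058594), 0.48707252740859985)
top tin 151 0.0834 ((437.7168273925781, -89.41345977783203), (58.49846649169922, 59.26033020019531), 43.611305236816406)
top carton 870 0.0474 ((438.46502685546875, -90.92157745361328), (120.18527221679688, 62.0095329284668), 0.5388681292533875)
from [0.4279 0.0853 0.1281] [-9.006e+01 -1.000e-02  8.787e+01] q [ 11.3 -10.5 -24.3  76.2  -0.   13.4] t 21.47 open 0.0856 F [-0.3  0.9  0.5]
tool shift cm [ 0.    5.81 -0.04] turn y -0.03
```

View pics/scene7.png

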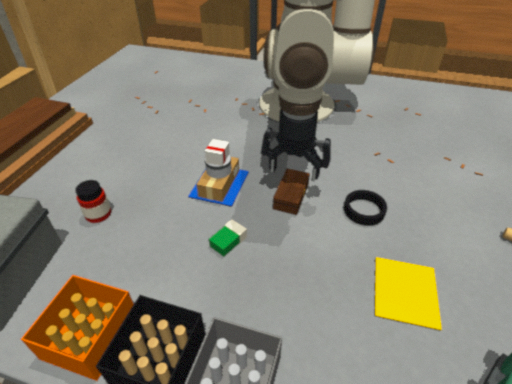

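The blue pile stands at (218,168), with white box, tin and carton aligned within about 1–2 mm. The gripper is over the case at (292,190).

arm_command(rows=[0,1,-0.04,0,0,0,1,0,3,-0.04,0,0,0,1,0,4.8,-0.04,0,0,0,1,0,5.7,-0.04,0,0,0,1,0,5.8,-0.04,0,0,0,1,0,5.8,-0.04,0,0,0,1,0,5.8,-0.04,0,0,0,-1,0,5.8,-0.04,0,0,0,-1,0,5.8,-0.04,0,0,0,-1,0,5.8,-0.04,0,0,0,-1,0,5.8,-0.04,0,0,0,-1], force=60)

```text
time: 22.38
ee_pos: [0.4286, 0.0855, 0.0705]
tcp_rot: [-90.1, -0.0, 87.9]
wrist_force: [-0.1, -0.4, 7.0]
opening: 0.0574
```

arm_command(rows=[0,-0.3,0,0,0,0,-1,0,-1.5,0,0,0,0,-1,0,-3.5,0,0,0,0,-1,0,-6,0,0,0,0,-1,0,-8.5,0,0,0,0,-1,0,-10.5,0,0,0,0,-1,0,-11.5,0,0,0,0,-1,0,-11.5,0,0,0,0,-1])

```text
time: 23.05
ee_pos: [0.4286, 0.0856, 0.1862]
tcp_rot: [-90.2, -0.0, 87.9]
wrist_force: [0.1, -0.2, -3.1]
opening: 0.0569
```

```bash
python3 go.py .614 .345 .13 93.5;python3 - <<'E'
from h import *
c=imaging.camera('wrist');cv2.imwrite('pics/w8.png',c['pixels'])
E
```

```text
from [0.4286 0.0856 0.1862] [-9.017e+01 -5.000e-02  8.790e+01] q [ 11.3 -11.4 -18.6  82.7   0.   13.4] t 23.05 open 0.0569 F [ 0.1 -0.2 -3.1]
tool shift cm [ 26.6    5.62 -17.57] turn y -5.6
```

View pics/w8.png

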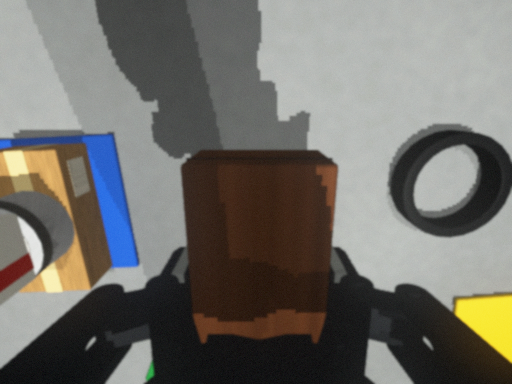

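The wrist view shows the case held squarely at (260,245). I carry it to the yellow pad.

arm_command(rows=[0.8,0,-0.5,0,-0.5,0,-1,3,0,-2,0,-1,0,-1,6,0,-4,0,-2,0,-1,9,0,-6,0,-3,0,-1,12,0,-8,0,-4,0,-1,15,0,-10,0,-5,0,-1,18,0,-12,0,-5.6,0,-1,21,0.5,-14,0,-5.6,0,-1,23.7,1.5,-15.7,0,-5.6,0,-1,25.7,3,-17,0,-5.6,0,-1,26.5,4.5,-17.5,0,-5.6,0,-1,26.6,5.6,-17.57,0,-5.6,0,-1])

```text
time: 24.1
ee_pos: [0.6128, 0.3464, 0.1232]
tcp_rot: [-89.8, 0.1, 93.6]
wrist_force: [-0.0, -1.2, -3.3]
opening: 0.0572
```

arm_command(rows=[0,0.5,0,0,0,0,-1,0,1.5,0,0,0,0,-1,0,2.2,0,0,0,0,-1,0,2.5,0,0,0,0,-1,0,2.5,0,0,0,0,-1])

```text
time: 24.52
ee_pos: [0.6129, 0.344, 0.103]
tcp_rot: [-90.0, 0.0, 93.5]
wrist_force: [0.8, -1.5, -4.1]
opening: 0.0576
```

```bash
python3 go.py .614 .345 .0765 93.5;python3 - <<'E'
from h import *
c=imaging.camera('scene');cv2.imwrite('pics/s9.png',c['pixels'])
E
```

```text
from [0.6129 0.344  0.103 ] [-8.997e+01  2.000e-02  9.346e+01] q [29.3 26.7 14.3 77.7 -0.  25.8] t 24.52 open 0.0576 F [ 0.8 -1.5 -4.1]
tool shift cm [ 0.09  2.65 -0.12] turn y -0.04
```

View pics/s9.png

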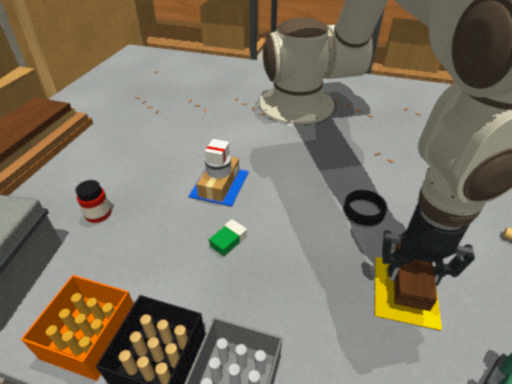

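The case is over the yellow pad at (415,283). I lower it.

arm_command(rows=[0.09,0.6,-0.12,0,0,0,-1,0.09,1.4,-0.12,0,0,0,-1,0.09,2,-0.12,0,0,0,-1,0.09,2.4,-0.12,0,0,0,-1,0.09,2.6,-0.12,0,0,0,-1,0.09,2.66,-0.12,0,0,0,-1,0.09,2.7,-0.12,0,0,0,-1,0.09,2.7,-0.12,0,0,0,-1])

```text
time: 25.23
ee_pos: [0.6145, 0.3458, 0.0766]
tcp_rot: [-90.0, -0.0, 93.5]
wrist_force: [-1.8, -0.9, 0.5]
opening: 0.0573
```

arm_command(rows=[0,0.03,0,0,0,0,-1,0,0.06,0,0,0,0,-1,0,0.06,0,0,0,0,-1])

```text
time: 25.48
ee_pos: [0.6145, 0.3459, 0.0766]
tcp_rot: [-90.0, -0.0, 93.5]
wrist_force: [-3.3, -2.8, 5.1]
opening: 0.0574
```

arm_command(rows=[0,0,0,0,0,0,-0.2,0,0,0,0,0,0,0.5,0,0,0,0,0,0,1,0,0,0,0,0,0,1,0,0,0,0,0,0,1,0,-1,0,0,0,0,1,0,-3,0,0,0,0,1,0,-6,0,0,0,0,1,0,-9,0,0,0,0,1,0,-11,0,0,0,0,1,0,-11,0,0,0,0,1])

```text
time: 26.4
ee_pos: [0.6156, 0.3465, 0.1925]
tcp_rot: [-90.4, -0.2, 93.5]
wrist_force: [1.0, 0.1, 0.5]
opening: 0.0852
```

```bash
python3 go.py .6008 -.008 .12 67.3
```

```text
from [0.6156 0.3465 0.1925] [-90.43  -0.21  93.5 ] q [29.4 25.9 23.2 86.8  0.  25.9] t 26.4 open 0.0852 F [1.  0.1 0.5]
tool shift cm [-35.29   7.25   3.64] turn y 26.2
```

arm_command(rows=[-1.5,0,0.1,0,1,0,1,-5,0,0.4,0,4,0,1,-9,0,0.8,0,8,0,1,-13,0,1.2,0,12,0,1,-17,0,1.7,0,16,0,1,-21,0,2.1,0,20,0,1,-25,1,2.6,0,23,0,1,-29,2.5,3,0,25,0,1,-32.5,4.5,3.4,0,26.2,0,1,-34.7,6.3,3.64,0,26.2,0,1,-35.29,7.2,3.64,0,26.2,0,1,-35.29,7.2,3.64,0,26.2,0,1])

```text
time: 27.4
ee_pos: [0.5985, -0.0102, 0.1115]
tcp_rot: [-89.8, 0.1, 67.2]
wrist_force: [-1.2, -0.1, 0.9]
opening: 0.0854
```

```bash
python3 - <<'E'
from h import *
for n in ["scene","top"]:
    c=imaging.camera(n);W,ok=cloud(c);cv2.imwrite(f'pics/{n}10.png',c['pixels'])
    for nm,h,x,y,r in [("case",.045,.614,.345,.09),("green",.0265,.6,-.008,.05)]:
        m=ok&(np.abs(W[...,2]-h)<.004)&(abs(W[...,0]-x)<r)&(abs(W[...,1]-y)<r)
        p=W[m]
        if len(p)>20: print(n,nm,len(p),p[:,2].mean().round(4),cv2.minAreaRect((p[:,:2]*1000).astype(np.float32)))
c=imaging.camera('wrist');cv2.imwrite('pics/w10.png',c['pixels'])
E
python3 go.py .6008 -.008 .073 67.3
```

```text
scene case 1810 0.0445 ((614.9999389648438, 345.878662109375), (111.42716979980469, 58.221397399902344), 3.6453185081481934)
scene green 522 0.0266 ((601.21630859375, -8.673404693603516), (42.843727111816406, 71.63407897949219), 67.64358520507812)
top case 1238 0.0454 ((613.474365234375, 346.5596618652344), (111.23206329345703, 59.073890686035156), 3.59468674659729)
from [ 0.6001 -0.0076  0.1147] [-9.005e+01 -4.000e-02  6.736e+01] q [-0.7 12.3 -2.7 75.   0.  21.9] t 27.55 open 0.0851 F [-0.4  0.4  0.3]
tool shift cm [-0.01  4.17 -0.08] turn y 0.06
```

View pics/w10.png

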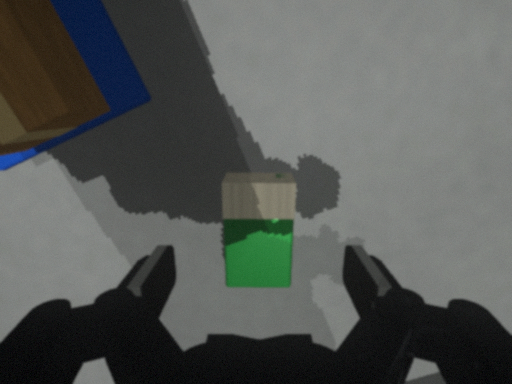

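View pics/scene10.png

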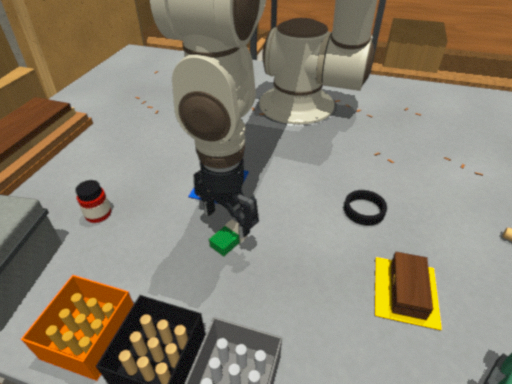

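The case is centred at (410,285) on the yellow pad. The green bar lies at (258,230) between the jaws and squared to them, with the pile well clear.

arm_command(rows=[0,1,-0.08,0,0,0,1,0,2.5,-0.08,0,0,0,1,0,3.8,-0.08,0,0,0,1,0,4.15,-0.08,0,0,0,1,0,4.2,-0.08,0,0,0,1,0,4.2,-0.08,0,0,0,1,0,4.2,-0.08,0,0,0,-1,0,4.2,-0.08,0,0,0,-1,0,4.2,-0.08,0,0,0,-1,0,4.2,-0.08,0,0,0,-1,0,4.2,-0.08,0,0,0,-1,0,4.2,-0.08,0,0,0,-1], force=40)

```text
time: 28.55
ee_pos: [0.6006, -0.009, 0.0723]
tcp_rot: [-90.1, -0.0, 67.3]
wrist_force: [-0.3, 1.0, 5.2]
opening: 0.0412
```

arm_command(rows=[0,-0.3,0,0,0,0,-1,0,-1.5,0,0,0,0,-1,0,-3.5,0,0,0,0,-1,0,-6,0,0,0,0,-1,0,-8.5,0,0,0,0,-1,0,-10.5,0,0,0,0,-1,0,-11.5,0,0,0,0,-1,0,-11.5,0,0,0,0,-1])

```text
time: 29.22
ee_pos: [0.6011, -0.009, 0.1897]
tcp_rot: [-90.2, -0.1, 67.3]
wrist_force: [0.0, -0.5, -1.2]
opening: 0.041
```

```bash
python3 go.py .6142 .346 .13 93.6;python3 - <<'E'
from h import *
c=imaging.camera('wrist');cv2.imwrite('pics/w11.png',c['pixels'])
E
```

```text
from [ 0.6011 -0.009   0.1897] [-9.022e+01 -9.000e-02  6.729e+01] q [-0.9 11.   4.2 82.9 -0.  21.8] t 29.22 open 0.041 F [ 0.  -0.5 -1.2]
tool shift cm [33.26  5.97 12.5 ] turn y -26.31
```

View pics/w11.png

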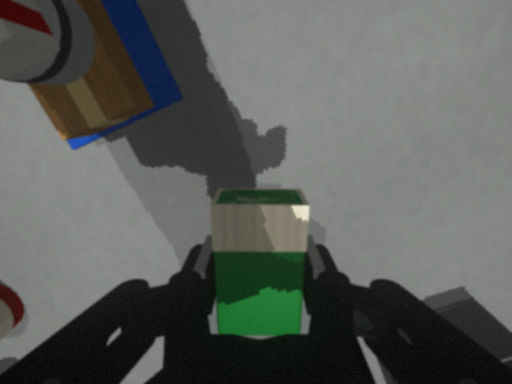

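The green bar is held squarely at (260,265). I carry it to the case.

arm_command(rows=[1,0,0.4,0,-1,0,-1,4,0,1.5,0,-3.5,0,-1,7.5,0,2.8,0,-6.5,0,-1,11,0,4.1,0,-9.5,0,-1,14.5,0,5.4,0,-12.5,0,-1,18,0,6.8,0,-15.5,0,-1,21.5,0,8.1,0,-18.5,0,-1,25,0.5,9.4,0,-21.5,0,-1,28.3,1.5,10.6,0,-24,0,-1,31.2,3,11.7,0,-26,0,-1,32.8,4.5,12.4,0,-26.3,0,-1,33.26,5.8,12.5,0,-26.3,0,-1])

```text
time: 30.27
ee_pos: [0.6116, 0.3493, 0.1249]
tcp_rot: [-89.8, 0.1, 93.8]
wrist_force: [0.0, -0.7, -1.2]
opening: 0.0412
```

arm_command(rows=[0,0,0,0,0,0,-1,0,0,0,0,0,0,-1,0,0,0,0,0,0,-1,0,0,0,0,0,0,-1])

```text
time: 30.6
ee_pos: [0.614, 0.3449, 0.13]
tcp_rot: [-90.1, -0.0, 93.5]
wrist_force: [-0.5, 0.5, -1.3]
opening: 0.0411
```

```bash
python3 go.py .6142 .346 .1167 93.6;python3 - <<'E'
from h import *
c=imaging.camera('wrist');cv2.imwrite('pics/w12.png',c['pixels'])
E
```

```text
from [0.614  0.3449 0.13  ] [-9.008e+01 -3.000e-02  9.350e+01] q [29.3 26.3 16.8 80.4 -0.  25.8] t 30.6 open 0.0411 F [-0.5  0.5 -1.3]
tool shift cm [ 0.11  1.33 -0.03] turn y -0.1
```

View pics/w12.png

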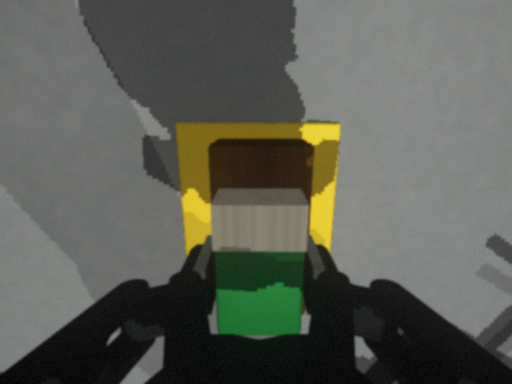

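The green bar at (259,260) is lined up with the case at (260,165). I lower it.

arm_command(rows=[0.11,0.4,-0.03,0,0,0,-1,0.11,0.8,-0.03,0,0,0,-1,0.11,1.1,-0.03,0,0,0,-1,0.11,1.25,-0.03,0,0,0,-1,0.11,1.33,-0.03,0,0,0,-1,0.11,1.36,-0.03,0,0,0,-1,0.11,1.36,-0.03,0,0,0,-1,0.11,1.36,-0.03,0,0,0,-1])

```text
time: 31.32
ee_pos: [0.6136, 0.347, 0.1164]
tcp_rot: [-90.0, -0.0, 93.6]
wrist_force: [-2.9, -3.0, 7.3]
opening: 0.0414
```

arm_command(rows=[0,0.04,0,0,0,0,-1,0,0.06,0,0,0,0,-1,0,0.06,0,0,0,0,-1])

```text
time: 31.57
ee_pos: [0.6136, 0.3469, 0.1163]
tcp_rot: [-90.1, -0.0, 93.6]
wrist_force: [-4.9, -4.4, 10.8]
opening: 0.0413
```

arm_command(rows=[0,-0.08,0,0,0,0,-1,0,-0.08,0,0,0,0,-0.5,0,-0.08,0,0,0,0,0.2,0,-0.08,0,0,0,0,1,0,-0.08,0,0,0,0,1,0,-1,0,0,0,0,1,0,-3,0,0,0,0,1,0,-6,0,0,0,0,1,0,-9,0,0,0,0,1,0,-11,0,0,0,0,1,0,-11,0,0,0,0,1])

```text
time: 32.48
ee_pos: [0.6145, 0.3478, 0.2309]
tcp_rot: [-90.4, -0.2, 93.6]
wrist_force: [0.2, 0.0, 0.3]
opening: 0.0852
```

arm_command(rows=[-2,0,2,0,0,0,1,-5,0,5,0,0,0,1,-8,0,8,0,0,0,1,-11,0,11,0,0,0,1,-13,0,13,0,0,0,1,-14,0,14,0,0,0,1,-14,0,14,0,0,0,1,-14,0,14,0,0,0,1])

```text
time: 33.15
ee_pos: [0.4826, 0.1985, 0.225]
tcp_rot: [-90.1, -0.0, 93.6]
wrist_force: [0.2, 0.2, 0.6]
opening: 0.0854
```

```bash
python3 - <<'E'
from h import *
for n in ["scene","top"]:
    c=imaging.camera(n);W,ok=cloud(c);cv2.imwrite(f'pics/{n}13.png',c['pixels'])
    for nm,h,x,y,r in [("case",.045,.614,.345,.09),("green",.071,.614,.345,.05),("white",.117,.4388,-.0913,.045),("tin",.083,.4388,-.0913,.045),("carton",.047,.4388,-.0913,.09),("glue",.083,.611,-.315,.05),("tape",.0255,.425,.2525,.06)]:
        m=ok&(np.abs(W[...,2]-h)<.004)&(abs(W[...,0]-x)<r)&(abs(W[...,1]-y)<r)
        p=W[m]
        if len(p)>20: print(n,nm,len(p),p[:,2].mean().round(4),[np.round(v,1) for v in cv2.minAreaRect((p[:,:2]*1000).astype(np.float32))])
print(sensors.get_obs()["ee_pos"],sensors.get_obs()["time"])
E
```

```text
scene case 751 0.0445 [array([615.8, 346.2]), array([111.5,  58.5]), np.float64(3.0)]
scene green 885 0.0705 [array([614.4, 346.9]), array([71.6, 42.7]), np.float64(2.5)]
scene white 252 0.1164 [array([439.5, -89.8]), array([50.2, 41.1]), np.float64(2.0)]
scene tin 131 0.0828 [array([447.3, -83.6]), array([39.6, 61.2]), np.float64(37.4)]
scene carton 436 0.0467 [array([440.1, -91.5]), array([120.5,  62.6]), np.float64(0.0)]
scene glue 317 0.0824 [array([ 612.9, -316.6]), array([49.3, 48. ]), np.float64(67.7)]
scene tape 441 0.0251 [array([427.4, 252.5]), array([90.1, 89.2]), np.float64(8.8)]
top white 491 0.1173 [array([438. , -89.1]), array([48.1, 40.5]), np.float64(0.6)]
top tin 147 0.0832 [array([437.7, -89.4]), array([58.3, 59.1]), np.float64(42.8)]
top carton 862 0.0473 [array([438.4, -91. ]), array([120.1,  62.1]), np.float64(0.4)]
top glue 383 0.0831 [array([ 611.1, -315.9]), array([48.4, 47.7]), np.float64(77.3)]
top tape 330 0.0261 [array([432.8, 238.3]), array([91.2, 58.1]), np.float64(28.4)]
[0.48323069 0.1992826  0.22446548] 33.25
```

View pics/scene13.png

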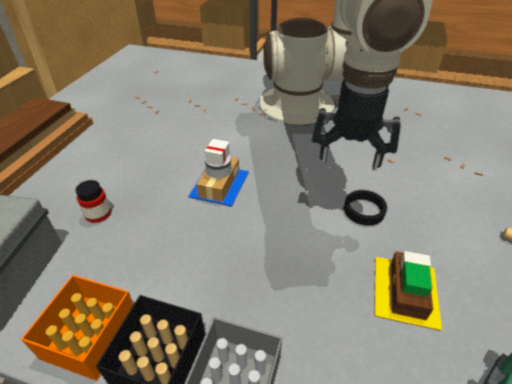

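View pics/top13.png

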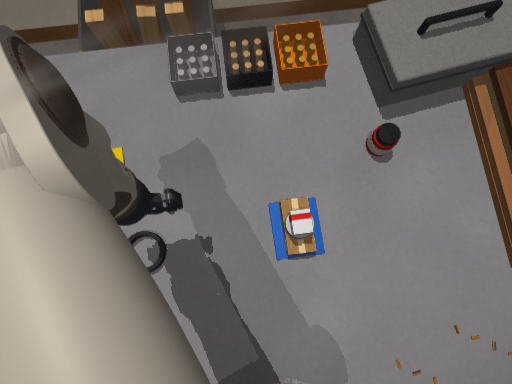

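The scene view shows both piles standing: carton, tin and white box at (218,168), case and green bar at (412,285). The glue pot and tape roll haven't moved. In the top view the arm hides the yellow pile, but the blue pile at (298,226) is visible and aligned. I hand the job in.

```bash
python3 -c "
from workcell import bot
print(bot.job_done())"
```

```text
the job is handed in; nothing more can be done
None
```

Both piles are built and the job is handed in, at about 33 s of the 120 s allowed. The blue pad has the carton, then the tin, then the white box. The yellow pad has the case, then the green bar.

- **Centring:** in the last depth checks each thing sits within about 2 mm of the centre of what it stands on. The tin was last checked fully before the white box covered most of its lid, and was within about 1 mm then.
- **Flat and same way up:** heights match flat stacking to about 1.5 mm, and the pictures show everything the same way up as before.
- **Bystanders:** the glue pot measured within about 1 mm of its first position. The tape roll looks unmoved in the scene camera and measured about 2 mm from its first position in x, within the 2 mm calibration.
- **Checks that disagreed or failed:** in the final top view the arm hid the yellow pile and part of the tape roll, so those rest on the scene camera alone. The last partial readings of the tin (scene view) and the tape roll (top view) were off because each was partly covered.

The gripper was open and clear of everything at hand-in. The highest wrist force I saw in the readings was about 13 N.

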